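Stow the air-sampling probe on its keeper peg

ROBOT

A 6-joint arm with a two-finger parallel gripper is mounted at the origin on the work surface. World frame = base frame: x ahead of the robot, y to its left, z up, the work surface at z = 0. Lengths are in mm, angles in degrees, forces in N, time in s.
With the tool pointing down it reaches from about 375 to 900 mm from the base axis. Payload 3.1 kg.
Tool frame: the origin (TCP) lies where the fingers leave the gripper's body, on its centre line; the fingertips stand 70 mm ahead of it and the grasp point (between the pads) lies 51 mm ahead of it (manip.tcp_to_grasp is the distance from the TCP to the grasp point, in mm); z points along the fingers, y is the line along which they close (so a half turn about z gives the same grasp; the last joint's range is limited). The gripper opens to 87 mm and grips with 3 to 60 N. Pads are 19 mm wide; open, the fingers measure 117 mm over their backs; the gripper's body (75 mm by 190 mm) begins 51 mm behind the grasp point.
Start: joints at [-77.664, 30.224, 82.088, -0, 67.689, -10.227], TCP at [239.833, -577.129, 292.248] pointing down, gripper open.
Joint ranges: [-176.69, 176.69], [-43.24, 126.21], [12.49, 139.97], [-82, 262], [0, 151.66], [-163.58, 163.58]. Speed limits (degrees/s): [159.86, 159.86, 180, 180, 180, 180].

INTERFACE

Orientations are given as a 3x3 rotation matrix whose columns are the frame's x, y, z axes.
In Python, from bench import readout, get_image, get_calibration, manip, find_in, spot_point gives the robot as it stands. The module is installed in compiled form; this text tells all that it offers.
- The arm moves only by the tool apply_moves, never from a script. Its argument "commands" is text: rows parted by semicolons, each of 7 numbers parted by spaces: the shift along the tool's x, y, z in m, then the turn, a rotation vector about the tool's x, y, z in rad, then the opening, from 0 (shut) to 1 (fully open). In form: x y z ax ay az jaw; .... A call has 1 to 8 rows; each row is the pose to reach, as a shift and turn from the pose commanded when the call began, along the tool's axes at that moment; what a row does not reach only later rows make up. A row lasts 1/12 s, in which the tool goes at most 41.7 mm and 7.16 degrees, less where a joint would pass 70% of its speed; a pose out of reach is approached as far as the arm can. A call with a gripper value outside its range is refused whole. The fingers move at their own pace and stop on an object; "squeeze" is the grip in N (left out, the last holds). Time passes only in rows, so rows that repeat a pose let the fingers close. It gives the time, the measured TCP pose, the force, the opening and the grip force at its end, in the units of the state.
- readout.read_state(): the state, without advancing time (a new reading comes with each control period).
- get_image(name): name is "side" or "top" or "wrist"; returns the picture (400x640x3 uint8, blue, green, red); there is no depth.
- get_calibration(name): a dict with "vfov" (degrees; the focal length in pixels is half the picture's height over the tangent of half this angle, whatever the lens; pixels are square), "cx", "cy" (the principal point, pixels), "R" (3x3) and "t" (3): a world point X has camera coordinates R X + t; the wrist camera has in their place "mount" (4x4, takes a point from camera to tool coordinates, whose origin is the TCP and whose axes are the flange's). Camera axes: x right, y down, z forward; pixel columns grow to the right and rows downward; lengths in mm; the calibration is good to about 2 mm. A picture is of the moment at which its call begins: read the wrist's pose just before it. get_calibration takes no time and is no camera call.
- manip.sign_off(): hands the job in; it is judged then, once.
Trained networks look in the newest picture that a camera, given by its name, has taken for a name from the list of things; names that differ only in an ending like _2 or _b are one class to them, and where a whole thing is asked for, a point or a joint stands for the part that bears it (a point fixed in the world has none). Each returns a list of dicts, best first, with "conf" (0 to 1); they miss things now and then, are a little off and sometimes report something else, mostly with a low value. They report only what shows in the picture. A call takes as long as a camera call.
- find_in(camera, target): "extent" ([left, top, width, height] in pixels, round what is visible of it).
- spot_point(camera, target): "position" ([column, row] in pixels: a listed point, or the origin of a listed thing).
The state is a dict: "t": time; "qpos": joint angles; "qvel": joint speeds; "tau": joint torques, N m; "eef_pos": TCP position; "eef_rot": TCP orientation; "wrist_force": force on the tool from outside, world axes, zero at the start; "torque": the same for the moment, N m; "finger_gap": finger opening in mm; "gripper_force": force on a finger pad.
Only numpy, scipy, OpenCV 4.12 (cv2) and the standard library are available. Lean on these libraries where they do the work, as an engineer would, in place of code of your own. Each camera call takes 0.05 s, during which the arm holds its last target. There are 200 camera calls.

TASK

Draw the air-sampling probe out of its hooded dock and set it down level in the open cradle; while it sits there, let go of it and push the guard tube fully home over its upright inlet. Then take the probe up again and hang it by its eye on the peg, pushing it on far enough that the eye lifts the peg's hanging flap and the flap drops shut behind it, with the guard tube still fully on. Leave the other things on the bench standing where they are.

Things in the scene. Friction and masses are not known exactly. Their poses are not given: they have to be found in the camera images.
- probe: Loose grey probe, 0.2 to 0.35 kg, balance point within 10 mm of x = 0. Origin: centre of its underside; x along it. Base block 156 x 36 x 28 mm high. On it stand: at x = -62 a steel inlet pipe, at x = 0 a ring-shaped eye, at x = +62 a grip fin. Starts parked on the bench in the dock, inlet end sticking out, fin under the hood. It may go either way round in the cradle and on the peg.
- eye (a point): Centre of the probe's eye, at (0, 0, 67) mm of the probe: an upright ring with its hole axis along the probe's y, hole 26 mm diameter, outside 42 mm, 8 mm thick along y (top of the ring 88 mm above the underside), on a neck 28 mm wide.
- inlet (a point): Foot of the upright inlet pipe, on top of the base block, at (-62, 0, 28) mm of the probe, same axes. The pipe is 16 mm in diameter and 56 mm tall (to 84 mm above the probe's underside), its last 7 mm tapering to 8 mm.
- fin (a point): Centre of the top edge of the grip fin, at (62, 0, 74) mm of the probe, same axes. The fin is 12 mm thick along the probe's x, 30 mm wide along y and 46 mm tall.
- dock: Fixed white hooded dock. Origin on the bench, within 8 mm of under the parked probe's centre; x axis along the probe's x. Side walls with inner faces at y = +-26 mm, back wall at x = 92, roof from 100 to 108 mm above the bench; mouth at x = -18; no floor. The probe slides out along -x on the bench; its fin clears the mouth after about 90 mm, its base block after about 100.
- cradle: Fixed open aluminium tray on the bench, long axis x. Outside 172 x 52 x 16 mm high, walls 4 mm, so inside 164 x 44 mm; inner floor about 4 to 5 mm above the bench. Origin: centre of its underside.
- guard: Loose white guard tube, plain and straight, standing upright, 58 mm tall, 28 mm outside and 19.6 mm inside diameter, 40 g. Origin: centre of its lower end. Fully home its lower end rests on the probe's base block round the inlet pipe. Taller and thinner than the collar.
- stand: Fixed peg stand, origin on the bench. A level steel peg, 10 mm diameter, axis at y = 0, z = 150 mm, sticks out towards -x, from the post's face at x = 40 to its tip at x = -50. Post 36 mm wide, top at z = 165. Foot plate x -5..95, y -55..55, 10 mm thick. Flap pivot at x = -40. The flap falls behind the eye once the eye's centre is past x = -8; the probe meets the post at x = 22.
- peg_tip (a point): Centre of the peg's free end, (-50, 0, 150) mm of the stand, same axes. At rest an eye hangs with its centre 8 mm below the peg's axis.
- flap (a joint): Gravity flap, 4 mm thick steel plate 10 mm wide hanging from the peg to 30 mm below the peg's axis. 0 = hanging straight down (shut). It cannot swing outwards; anything pushed onto the peg swings it inwards (towards the post) and up, to at most 1.45 rad, and it falls back to 0 by its own 25 g.
- pipettes: Obstacle: fixed upright pipette stand on the robot's side of the peg, round foot 84 mm across, pipettes out to 35 mm from its axis, 200 mm tall. Origin: centre of its underside.
- vial: Bystander: small jar with yellow cap, 32 mm diameter, 62 mm tall.
- collar: Bystander: short wide white ring, 42 mm outside diameter, 30 mm tall. Not the guard tube.
- cup: Bystander: clear specimen cup, 48 mm across, 55 mm tall.
- bottle: Bystander: white bottle, 56 mm diameter, 150 mm tall, near the peg stand.
- marker: Bystander: black marker pen lying down, 120 mm long.
- tipbox: Bystander: grey box 80 x 110 x 55 mm.

How it is judged:
By the outcome, as a careful person would: the job done as asked, in the order asked, and still so for the second after the job is handed in, with the robot touching nothing.
It also fails if it takes over 72 s, if anything falls off the work surface, if the arm or the gripper's body presses on something with over 40 N, if the wrist force passes 120 N, or if a joint passes its speed limit or range.

## Working session

There is one attempt and no reset: what is moved stays moved. The work goes in short steps, Python scripts to look and compute and a tool call to move; the robot and the scene stay as the last step left them, time stands still between calls to the robot, and variables do not carry over. Pictures are saved under pics/ and viewed, at most 10 in all, crops included, and the job is handed in when it is done.

Besides the shell and the picture viewer there is one more tool, called after "Call:" by a JSON object that holds its "fn" and its "kwargs". apply_moves: Moves the arm, as the interface text tells. Its arguments: {"type":"object","properties":{"commands":{"type":"string"},"squeeze":{"type":"number"}},"required":["commands"]}

```bash
mkdir -p pics
cat > h.py <<'E'
import numpy as np, cv2
from bench import readout, get_image, get_calibration, manip, find_in, spot_point
def cam(name, st=None):
    c=get_calibration(name); f=200/np.tan(np.radians(c['vfov'])/2)
    if 'mount' in c:
        st=st or readout.read_state(); M=np.array(c['mount'])
        Rw=np.array(st['eef_rot'])@M[:3,:3]; o=np.array(st['eef_rot'])@M[:3,3]+np.array(st['eef_pos'])
    else:
        Rw=np.array(c['R']).T; o=-Rw@np.array(c['t'])
    return f,c['cx'],c['cy'],Rw,o
def ray(C,px):
    f,cx,cy,Rw,o=C; d=Rw@np.array([(px[0]-cx)/f,(px[1]-cy)/f,1.]); return o,d/np.linalg.norm(d)
def onz(C,px,z):
    o,d=ray(C,px); return o+d*(z-o[2])/d[2]
def proj(C,X):
    f,cx,cy,Rw,o=C; p=Rw.T@(np.array(X)-o); return np.array([cx+f*p[0]/p[2],cy+f*p[1]/p[2]])
def tri(L):
    A=0;b=0
    for o,d in L:
        P=np.eye(3)-np.outer(d,d); A=A+P; b=b+P@o
    X=np.linalg.solve(A,b); return X,[float(np.linalg.norm((np.eye(3)-np.outer(d,d))@(X-o))) for o,d in L]
E
python3 - <<'E'
from h import *
np.set_printoptions(precision=1,suppress=True)
Z=dict(probe=0,eye=67,inlet=28,fin=74,dock=0,cradle=0,guard=0,stand=0,peg_tip=150,pipettes=0,vial=0,collar=0,cup=0,bottle=0,marker=0,tipbox=0)
st=readout.read_state();print(st['t'],st['eef_rot'])
CS={}
for n in('side','top'):
    im=get_image(n); cv2.imwrite(f'pics/{n}0.png',im); CS[n]=cam(n)
    print(n,'cam at',CS[n][4])
for t,z in Z.items():
    r={}
    for n in('side','top'):
        p=spot_point(n,t)
        if p: r[n]=p[0]; print(t,n,round(p[0]['conf'],2),np.array(p[0]['position']),'@z',onz(CS[n],p[0]['position'],z))
    if len(r)==2:
        print('   tri',*tri([ray(CS[n],r[n]['position']) for n in r]))
E
```

```text
0.0 [[ 0.9  0.4 -0. ]
 [ 0.4 -0.9  0. ]
 [ 0.  -0.  -1. ]]
side cam at [516.7 676.8 769.1]
top cam at [ 341.4   17.6 1228.6]
probe top 0.66 [226.4 144.5] @z [723.3 277.9   0. ]
eye top 0.78 [217.5 199.4] @z [550.  285.6  67. ]
inlet side 0.62 [279.1 227.9] @z [645.8  64.8  28. ]
inlet top 0.94 [244.5 202. ] @z [547.9 219.7  28. ]
   tri [570.8 195.8 178.6] [48.04852457186061, 48.04852457186065]
dock side 0.72 [315.1 316.4] @z [540.5 281.3   0. ]
cradle side 0.81 [353.7 208.1] @z [457.2 -42.6   0. ]
cradle top 0.78 [337.5 235.9] @z [450.2 -36.7   0. ]
   tri [453.7 -37.3   4.5] [3.968161753511141, 3.968161753511078]
guard side 0.68 [265.  268.9] @z [666.9 169.    0. ]
guard top 0.4 [269.9 160.8] @z [671.7 151.9   0. ]
   tri [674.1 154.4 -21. ] [3.1207074296253077, 3.120707429625064]
stand side 0.69 [343.3 133.6] @z [ 491.6 -381.5    0. ]
stand top 0.72 [454.2 219.1] @z [ 489.9 -368.4    0. ]
   tri [ 490.3 -365.1   11.5] [1.736909632718752, 1.7369096327187061]
peg_tip side 0.68 [351.7 106.1] @z [ 474.1 -313.   150. ]
peg_tip top 0.91 [450.2 216.5] @z [ 478.5 -311.8  150. ]
   tri [ 4
[... 597 characters left out ...]
159]
cup side 0.72 [278.4 226.7] @z [653.   37.8   0. ]
cup top 0.5 [307.2 169.7] @z [642.9  44.7   0. ]
   tri [646.7  44.2   6. ] [5.168510908105497, 5.1685109081054765]
bottle side 0.85 [282.3 154.5] @z [ 680.9 -256.3    0. ]
bottle top 0.92 [411. 154.] @z [ 682.8 -257.2    0. ]
   tri [ 682.  -257.2   -0.4] [0.935726158634691, 0.9357261586346209]
marker side 0.54 [315.7 318.4] @z [538.9 285.8   0. ]
marker top 0.77 [246.5 267.7] @z [368.1 217.8   0. ]
   tri [456.  235.3 -99.5] [85.71589533937941, 85.71589533937933]
tipbox side 0.75 [232.4 306.7] @z [722.  270.7   0. ]
tipbox top 0.63 [226.8 145.6] @z [720.  276.7   0. ]
   tri [718.8 275.    7.8] [1.1207543206053225, 1.1207543206054507]
```

```bash
python3 -c "
import cv2
a=cv2.imread('pics/top0.png')[100:320,170:530];b=cv2.imread('pics/side0.png')[60:400,190:450]
cv2.imwrite('pics/topc.png',cv2.resize(a,(792,484),interpolation=cv2.INTER_CUBIC));cv2.imwrite('pics/sidec.png',cv2.resize(b,None,fx=1.76,fy=1.76,interpolation=cv2.INTER_CUBIC))"
```

```text
(no output)
```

View pics/topc.png

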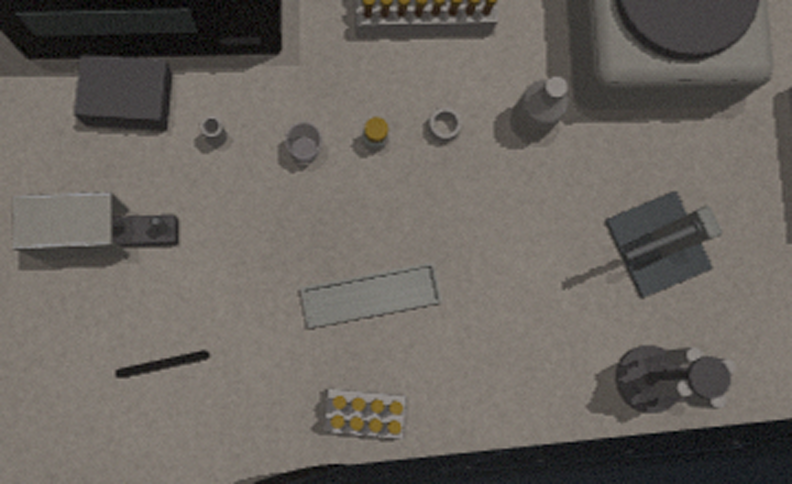

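View pics/sidec.png

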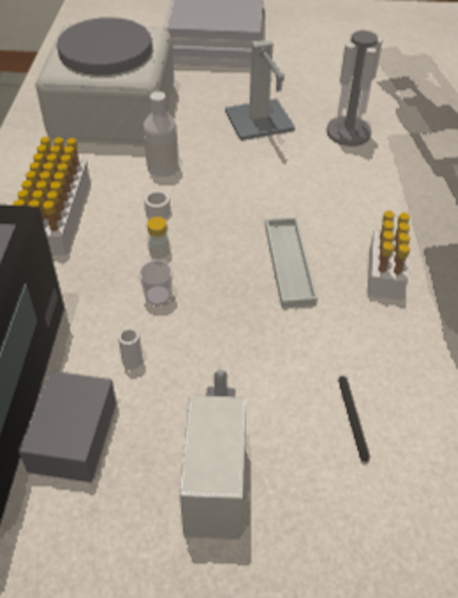

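The layout matches the detections. In the top crop, the dock mouth faces right with the inlet at (155,226), the cradle is at (370,297), the guard at (211,128), the collar at (444,124), the peg stand at (660,245) and the pipettes at (665,378). Next I move above the probe.

```bash
cat >> h.py <<'E'
def to(x,y,z,yaw):
    "TCP target -> shift in tool axes (m) and turn (rad)"
    s=readout.read_state(); R=np.array(s['eef_rot']); d=R.T@(np.array([x,y,z])-s['eef_pos'])/1000
    Rt=cv2.Rodrigues(np.radians([0,0,yaw]))[0]@np.diag([1.,-1,-1])
    r=cv2.Rodrigues(R.T@Rt)[0].ravel()
    return 'shift %.4f %.4f %.4f turn %.3f %.3f %.3f'%(*d,*r)
def yaw(s): R=np.array(s['eef_rot']); return float(np.degrees(np.arctan2(R[1,0],R[0,0])))
E
python3 - <<'E'
from h import *
np.set_printoptions(precision=2,suppress=True)
c=get_calibration('wrist');print(np.array(c['mount']),c['vfov'],manip.tcp_to_grasp)
print(to(480,-100,330,90)); print(to(550,190,300,90))
E
```

```text
[[  0.    -0.96  -0.27  74.33]
 [  1.     0.     0.    -0.71]
 [ -0.    -0.27   0.96 -91.97]
 [  0.     0.     0.     1.  ]] 61.75328269985359 51.0
shift 0.4048 -0.3485 -0.0377 turn 0.000 -0.000 -1.177
shift 0.5808 -0.5894 -0.0077 turn 0.000 -0.000 -1.177
```

Call:
{"fn": "apply_moves", "kwargs": {"commands": "0.405 -0.349 -0.038 0 0 -1.177 1;0.405 -0.349 -0.038 0 0 -1.177 1;0.405 -0.349 -0.038 0 0 -1.177 1;0.405 -0.349 -0.038 0 0 -1.177 1;0.405 -0.349 -0.038 0 0 -1.177 1;0.405 -0.349 -0.038 0 0 -1.177 1;0.405 -0.349 -0.038 0 0 -1.177 1;0.405 -0.349 -0.038 0 0 -1.177 1", "squeeze": 20}}

```text
t: 2.37
eef_pos: [389.7, -278.2, 316.3]
eef_rot: [[0.171, 0.985, 0.001], [0.985, -0.171, -0.0], [-0.0, 0.001, -1.0]]
wrist_force: [1.2, -0.3, 0.2]
finger_gap: 86.9
gripper_force: 0.0
```

```bash
python3 -c "
from h import *
s=readout.read_state();print(s['t'],s['eef_pos'],yaw(s));print(to(548,190,280,90))"
```

```text
2.3667 [ 389.66962412 -278.23982396  316.28104026] 80.17708415888276
shift 0.4884 0.0761 0.0362 turn 0.001 0.000 -0.171
```

Call:
{"fn": "apply_moves", "kwargs": {"commands": "0.488 0.076 0.036 0 0 -0.171 1;0.488 0.076 0.036 0 0 -0.171 1;0.488 0.076 0.036 0 0 -0.171 1;0.488 0.076 0.036 0 0 -0.171 1;0.488 0.076 0.036 0 0 -0.171 1;0.488 0.076 0.036 0 0 -0.171 1;0.488 0.076 0.036 0 0 -0.171 1;0.488 0.076 0.036 0 0 -0.171 1"}}

```text
t: 3.03
eef_pos: [497.8, 36.4, 291.8]
eef_rot: [[0.006, 1.0, 0.001], [1.0, -0.006, -0.0], [-0.0, 0.001, -1.0]]
wrist_force: [1.3, -0.8, 0.7]
finger_gap: 87.1
gripper_force: 0.0
```

```bash
python3 -c "
from h import *
s=readout.read_state();print(s['t'],s['eef_pos'],yaw(s));print(to(548,190,280,90))"
```

```text
3.0333 [497.75641394  36.38182841 291.82248633] 89.66075340569537
shift 0.1539 0.0493 0.0118 turn 0.001 0.000 -0.006
```

Call:
{"fn": "apply_moves", "kwargs": {"commands": "0.154 0.049 0.012 0 0 0 1;0.154 0.049 0.012 0 0 0 1;0.154 0.049 0.012 0 0 0 1;0.154 0.049 0.012 0 0 0 1;0.154 0.049 0.012 0 0 0 1;0.154 0.049 0.012 0 0 0 1"}}

```text
t: 3.53
eef_pos: [547.3, 190.0, 279.3]
eef_rot: [[0.002, 1.0, -0.0], [1.0, -0.002, -0.0], [-0.0, -0.0, -1.0]]
wrist_force: [0.2, -0.3, -1.0]
finger_gap: 86.9
gripper_force: 0.0
```

```bash
cat > look.py <<'E'
from h import *
import sys
np.set_printoptions(precision=1,suppress=True)
s=readout.read_state(); im=get_image('wrist'); cv2.imwrite('pics/'+sys.argv[1]+'.png',im); C=cam('wrist',s)
print(s['t'],s['eef_pos'],yaw(s))
for a in sys.argv[2:]:
    t,z=a.split(':')
    for p in spot_point('wrist',t)[:2]: print(t,round(p['conf'],2),np.array(p['position']),'->',onz(C,p['position'],float(z)))
E
python3 look.py w1 inlet:28 eye:67 probe:0 dock:0 guard:0
```

```text
3.5333 [547.3 190.  279.3] 89.88812135335117
inlet 0.92 [315.1 145.8] -> [544.6 225.   28. ]
probe 0.97 [317.9  85. ] -> [547.5 285.3   0. ]
dock 0.74 [314.8  81.7] -> [544.3 288.6   0. ]
guard 0.71 [423.2 201.4] -> [668.9 157.8   0. ]
```

View pics/w1.png

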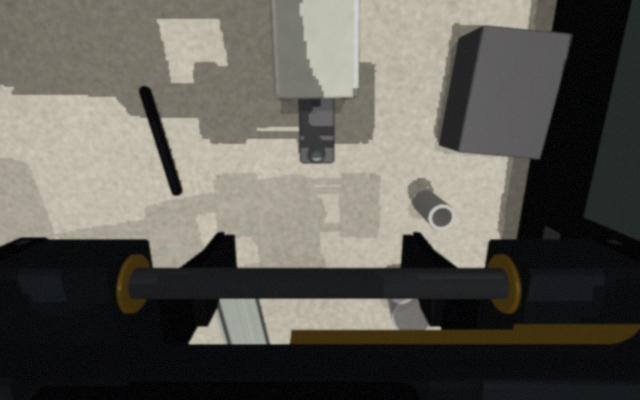

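The picture shows the dock roof at columns 275–358, the block's outer end at row 162 and columns 299–335, the pipe top near (317,154) and the guard's rim at (439,215).

Run:
```python
from h import *
C=cam('wrist')
for n,p,z in[('pipe top',(317,154),84),('blkL',(299.5,162),28),('blkR',(335,162),28),('blkL2',(301,115),28),('blkR2',(334,115),28),('roofL',(276,97),108),('roofR',(358,97),108),('guardtop',(439.5,215),58)]: print(n,onz(C,p,z).round(1))
print(to(547,222,200,90))
```

```text
pipe top [546.8 221.   84. ]
blkL [528.4 205.1  28. ]
blkR [565.1 204.8  28. ]
blkL2 [530.9 252.3  28. ]
blkR2 [563.8 252.   28. ]
roofL [516.4 267.6 108. ]
roofR [578.2 267.2 108. ]
guardtop [667.1 156.3  58. ]
shift 0.0354 -0.0004 0.0799 turn -0.000 0.000 -0.008
```

Call:
{"fn": "apply_moves", "kwargs": {"commands": "0.0315 0 0.04 0 0 0 1;0.0315 0 0.08 0 0 0 1;0.0315 0 0.12 0 0 0 1;0.0315 0 0.15 0 0 0 0.6;0.0315 0 0.167 0 0 0 0.5;0.0315 0 0.167 0 0 0 0.4;0.0315 0 0.167 0 0 0 0.3"}}

```text
t: 4.42
eef_pos: [547.3, 218.6, 112.1]
eef_rot: [[0.007, 1.0, -0.002], [1.0, -0.007, -0.0], [-0.0, -0.002, -1.0]]
wrist_force: [1.3, 0.0, 0.9]
finger_gap: 68.2
gripper_force: 0.0
```

Call:
{"fn": "apply_moves", "kwargs": {"commands": "0 0 0 0 0 0 0;0 0 0 0 0 0 0;0 0 0 0 0 0 0;0 0 0 0 0 0 0;0 0 0 0 0 0 0", "squeeze": 30}}

```text
t: 4.83
eef_pos: [547.9, 219.6, 113.8]
eef_rot: [[0.006, 1.0, 0.002], [1.0, -0.006, 0.0], [0.0, 0.002, -1.0]]
wrist_force: [-0.9, 0.6, 0.5]
finger_gap: 35.1
gripper_force: 0.0
```

Call:
{"fn": "apply_moves", "kwargs": {"commands": "0 0 0 0 0 0 0;0 0 0 0 0 0 0;0 0 0 0 0 0 0;0 0 0 0 0 0 0;0 0 0 0 0 0 0", "squeeze": 30}}

```text
t: 5.25
eef_pos: [547.1, 219.5, 112.7]
eef_rot: [[0.006, 1.0, -0.001], [1.0, -0.006, -0.0], [-0.0, -0.001, -1.0]]
wrist_force: [-1.6, -0.3, 2.6]
finger_gap: 15.2
gripper_force: 30.0
```

Call:
{"fn": "apply_moves", "kwargs": {"commands": "-0.015 0 0 0 0 0 0;-0.03 0 0 0 0 0 0;-0.045 0 0 0 0 0 0;-0.06 0 0 0 0 0 0;-0.075 0 0 0 0 0 0;-0.09 0 0 0 0 0 0;-0.105 0 0 0 0 0 0;-0.115 0 0 0 0 0 0"}}

```text
t: 5.92
eef_pos: [547.1, 103.7, 112.7]
eef_rot: [[0.007, 1.0, 0.001], [1.0, -0.007, 0.0], [0.0, 0.001, -1.0]]
wrist_force: [1.1, 1.5, 0.3]
finger_gap: 15.2
gripper_force: 30.0
```

Call:
{"fn": "apply_moves", "kwargs": {"commands": "0 0 0 0 0 0 0.6;0 0 0 0 0 0 0.6;0 0 0 0 0 0 0.6;0 0 0 0 0 0 0.6;0 0 -0.04 0 0 0 0.6;0 0 -0.08 0 0 0 0.6;0 0 -0.12 0 0 0 0.6;0 0 -0.12 0 0 0 0.6"}}

```text
t: 6.58
eef_pos: [550.9, 105.4, 239.8]
eef_rot: [[0.005, 1.0, 0.015], [1.0, -0.005, 0.0], [0.0, 0.015, -1.0]]
wrist_force: [0.3, 0.6, -0.1]
finger_gap: 51.0
gripper_force: 0.0
```

```bash
python3 look.py w2 inlet:28 eye:67 fin:74 probe:0
```

```text
6.5833 [550.9 105.4 239.8] 89.73605845243175
inlet 0.71 [311. 186.] -> [547.8 107.9  28. ]
eye 0.57 [306.5 123.6] -> [545.1 166.7  67. ]
fin 0.85 [306.2  35.7] -> [545.8 227.4  74. ]
fin 0.63 [307.4 118. ] -> [546.  171.1  74. ]
probe 0.76 [310.3 116.3] -> [547.5 170.1   0. ]
```

View pics/w2.png

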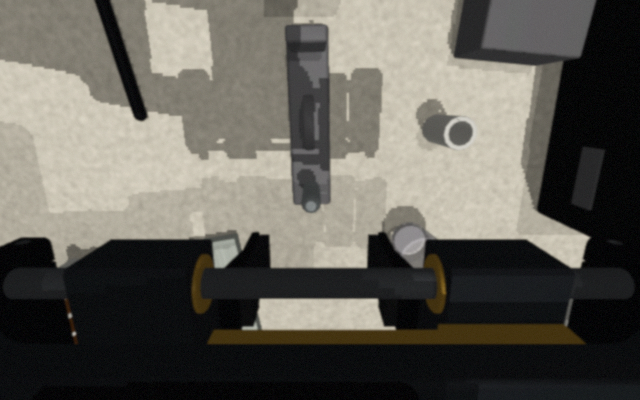

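The picture shows the probe clear of the dock, with the fin at (307,40), the eye at (307,120) and the pipe top at (311,205). The guard is at (459,132). Now I take it by the neck.

```bash
python3 -c "
from h import *
print(readout.read_state()['eef_pos'],to(546.5,167,104,90.6))"
```

```text
[545.60140967 104.88428401 231.29613109] shift 0.0621 0.0010 0.1273 turn -0.003 -0.000 -0.016
```

Call:
{"fn": "apply_moves", "kwargs": {"commands": "0.04 0 0.02 0 0 0 0.6;0.062 0 0.05 0 0 -0.01 0.6;0.062 0 0.09 0 0 -0.01 0.6;0.062 0 0.118 0 0 -0.01 0.6;0.062 0 0.128 0 0 -0.01 0.6;0.062 0 0.128 0 0 -0.01 0.4;0.062 0 0.128 0 0 -0.01 0.2;0.062 0 0.128 0 0 -0.01 0", "squeeze": 40}}

```text
t: 7.5
eef_pos: [548.1, 166.3, 105.7]
eef_rot: [[-0.003, 1.0, 0.002], [1.0, 0.003, 0.0], [0.0, 0.002, -1.0]]
wrist_force: [0.2, -0.5, -0.2]
finger_gap: 39.2
gripper_force: 0.0
```

Call:
{"fn": "apply_moves", "kwargs": {"commands": "0 0 0 0 0 0 0;0 0 0 0 0 0 0;0 0 0 0 0 0 0;0 0 0 0 0 0 0;0 0 0 0 0 0 0;0 0 0 0 0 0 0"}}

```text
t: 8.0
eef_pos: [547.1, 166.5, 105.2]
eef_rot: [[-0.004, 1.0, 0.0], [1.0, 0.004, 0.0], [0.0, 0.0, -1.0]]
wrist_force: [-2.1, -1.3, 4.2]
finger_gap: 7.8
gripper_force: 40.0
```

```bash
python3 -c "
from h import *
print(to(545,-110,200,100.5))"
```

```text
shift -0.2765 -0.0031 -0.0948 turn 0.000 -0.000 -0.179
```

Call:
{"fn": "apply_moves", "kwargs": {"commands": "0 0 -0.015 0 0 0 0;0 0 -0.04 0 0 0 0;-0.02 -0.003 -0.07 0 0 0 0;-0.055 -0.003 -0.095 0 0 -0.05 0;-0.09 -0.003 -0.095 0 0 -0.1 0;-0.13 -0.003 -0.095 0 0 -0.15 0;-0.17 -0.003 -0.095 0 0 -0.179 0;-0.205 -0.003 -0.095 0 0 -0.179 0"}}

```text
t: 8.67
eef_pos: [544.5, -40.6, 199.6]
eef_rot: [[-0.183, 0.983, -0.0], [0.983, 0.183, -0.0], [-0.0, -0.0, -1.0]]
wrist_force: [1.1, -0.3, -2.5]
finger_gap: 7.7
gripper_force: 40.0
```

Call:
{"fn": "apply_moves", "kwargs": {"commands": "-0.03 0.006 0 0 0 0 0;-0.055 0.011 0 0 0 0 0;-0.068 0.013 0 0 0 0 0;-0.068 0.013 0 0 0 0 0;-0.068 0.013 0 0 0 0 0;-0.068 0.013 0 0 0 0 0"}}

```text
t: 9.17
eef_pos: [568.9, -101.3, 199.0]
eef_rot: [[-0.183, 0.983, -0.003], [0.983, 0.183, 0.002], [0.002, -0.003, -1.0]]
wrist_force: [-0.2, 0.4, -2.4]
finger_gap: 7.5
gripper_force: 40.0
```

```bash
python3 look.py w3 cradle:0 fin:74 eye:67
```

```text
9.1667 [ 568.9 -101.3  199. ] 100.53291915379043
cradle 0.69 [200.4  97.3] -> [457.4 -39.1   0. ]
fin 0.89 [318.7 139.5] -> [559.6 -48.3  74. ]
eye 0.79 [317.9 282.7] -> [ 578.5 -153.    67. ]
```

View pics/w3.png

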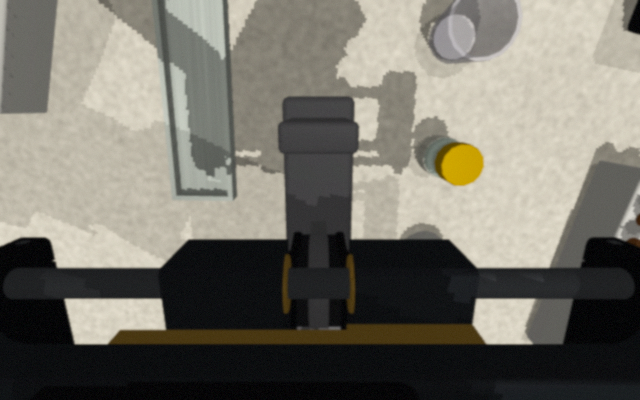

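Run:
```python
from h import *
s=readout.read_state();C=cam('wrist');print(s['eef_pos'],yaw(s))
P=[onz(C,p,16) for p in((174,199),(236,198),(153,0),(223,0))]
for p in P: print(p.round(1))
a=P[2]-P[0];b=P[3]-P[1];print([np.degrees(np.arctan2(v[1],v[0])) for v in(a,b)])
e=(P[0]+P[1])/2; u=(a/np.linalg.norm(a)+b/np.linalg.norm(b));u/=np.linalg.norm(u); print('width',np.linalg.norm(P[0]-P[1]),'centre',e+u*86)
R=np.array(s['eef_rot'])
for px in((316,97),(318,122),(318,152)): print('fin',R.T@(onz(C,px,168)-s['eef_pos']))
# top camera view
C=cam('top')
Q=[onz(C,(170+x/2.2,100+y/2.2),16) for x,y in((299,291),(431,267),(437,304),(306,328))];print(np.mean(Q,0))
d=(Q[1]+Q[2]-Q[0]-Q[3]);print(np.degrees(np.arctan2(-d[1],-d[0])))
```

```text
[ 569.62168216 -101.41829791  199.59672792] 100.59508862502553
[ 449.2 -126.4   16. ]
[ 501.3 -115.7   16. ]
[423.4  22.9  16. ]
[473.9  32.4  16. ]
[np.float64(99.80655539546161), np.float64(100.46892716223302)]
width 53.12637097001671 centre [460.09909585 -36.42241771  16.        ]
fin [77.35009862 -0.19438754 31.64721251]
fin [68.73320739  0.51692782 31.64106041]
fin [57.9349927   0.52241774 31.63403153]
[450.75495722 -35.97787845  16.        ]
98.98404716660066
```

```bash
python3 -c "
from h import *
print(to(395,-120,200,100))"
```

```text
shift 0.0138 -0.1751 -0.0003 turn -0.001 -0.001 0.010
```

Call:
{"fn": "apply_moves", "kwargs": {"commands": "0.003 -0.04 0 0 0 0.01 0;0.007 -0.08 0 0 0 0.01 0;0.01 -0.12 0 0 0 0.01 0;0.014 -0.155 0 0 0 0.01 0;0.014 -0.175 0 0 0 0.01 0;0.014 -0.175 0 0 0 0.01 0;0.014 -0.175 0 0 0 0.01 0"}}

```text
t: 9.95
eef_pos: [395.0, -120.7, 200.1]
eef_rot: [[-0.171, 0.985, 0.001], [0.985, 0.171, -0.0], [-0.0, 0.001, -1.0]]
wrist_force: [0.6, -0.5, -2.4]
finger_gap: 7.5
gripper_force: 40.0
```

```bash
python3 look.py w4 cradle:0 fin:168; python3 -c "
import cv2
a=cv2.imread('pics/w4.png')[0:260,250:580];b=cv2.imread('pics/top0.png')[210:260,295:380]
import numpy as np
a=cv2.resize(a,None,fx=2,fy=2,interpolation=cv2.INTER_CUBIC)
cv2.imwrite('pics/w4c.png',a)"
```

```text
9.95 [ 395.  -120.7  200.1] 99.87165597697198
cradle 0.64 [410.  110.4] -> [459.9 -37.8   0. ]
fin 0.98 [318.5 139.8] -> [385.  -59.2 168. ]
fin 0.5 [317.4 342.6] -> [ 399.7 -145.7  168. ]
```

View pics/w4c.png

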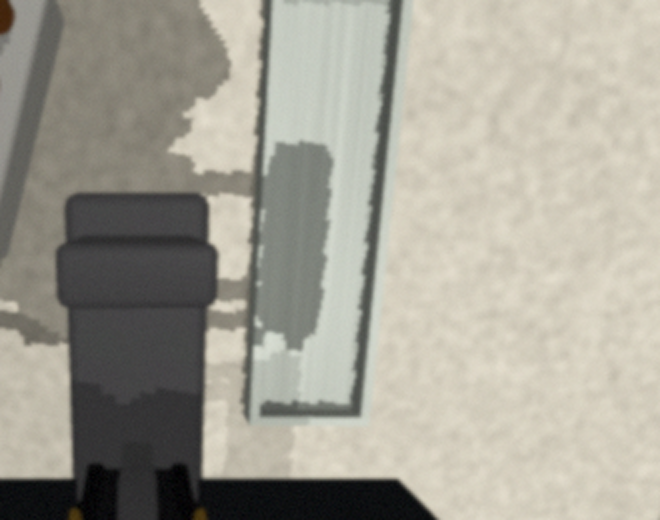

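The cradle's near end is at crop row 421, columns 247–368. Its sides run up to columns 267 and 410 at row 0.

Run:
```python
from h import *
s=readout.read_state();C=cam('wrist');print(s['eef_pos'],yaw(s))
g=lambda x,y,z:onz(C,(250+x/2,y/2),z).round(1)
A=g(368,421,16);B=g(411,0,16);L0=g(247,421,0);L=g(247,421,16);L2=g(267,0,16)
print('R',A,B,np.degrees(np.arctan2(*(B-A)[[1,0]])),'L',L,L0,L2,np.degrees(np.arctan2(*(L2-L)[[1,0]])))
```

```text
[ 397.30038652 -121.5491038   200.06909676] 99.96007074690787
R [ 499.4 -117.1   16. ] [471.7  42.6  16. ] 99.84006556022045 L [ 447.8 -126.2   16. ] [ 451.4 -130.7    0. ] [419.7  33.4  16. ] 99.98545063103342
```

Call:
{"fn": "apply_moves", "kwargs": {"commands": "0.025 0.027 0.01 0 0 0 0;0.05 0.053 0.03 0 0 0 0;0.071 0.076 0.045 0 0 0 0;0.071 0.076 0.06 0 0 0 0;0.071 0.076 0.07 0 0 0 0;0.071 0.076 0.07 0 0 0 0;0.071 0.076 0.07 0 0 0 0"}}

```text
t: 10.68
eef_pos: [458.9, -37.6, 129.1]
eef_rot: [[-0.173, 0.985, -0.001], [0.985, 0.173, 0.0], [0.0, -0.001, -1.0]]
wrist_force: [-0.3, -0.7, -2.3]
finger_gap: 7.7
gripper_force: 40.0
```

```bash
python3 look.py w5 cradle:0 fin:99; python3 -c "
import cv2
a=cv2.imread('pics/w5.png')[0:260,160:480]
cv2.imwrite('pics/w5c.png',cv2.resize(a,None,fx=2.3,fy=2.3,interpolation=cv2.INTER_CUBIC))
from h import *
for i in range(3): print(readout.read_state()['eef_pos'])"
```

```text
10.6833 [458.9 -37.6 129.1] 99.99046549024409
fin 0.72 [318.8 140.9] -> [448.9  23.8  99. ]
[458.8645357  -38.35776394 130.23314216]
[458.8645357  -38.35776394 130.23314216]
[458.8645357  -38.35776394 130.23314216]
```

View pics/w5c.png

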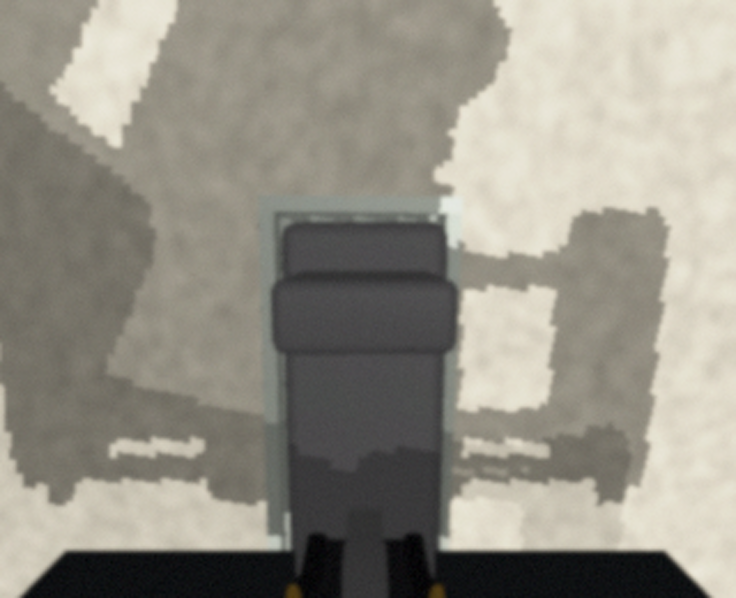

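Here the far cradle wall is at crop row 197, columns 262–462. The block's far end is at row 224, columns 284–446. I compare their centres.

Run:
```python
from h import *
s=readout.read_state();C=cam('wrist');R=np.array(s['eef_rot'])
g=lambda x,y,z:(R.T@(onz(C,(160+x/2.3,y/2.3),z)-s['eef_pos'])).round(1)
print('cradle far outer',g(262,197,16),g(462,197,16),'inner',g(277,213,16),g(446,213,16))
print('block',g(284,224,52.5),g(446,224,52.5)); print('cradle sides low',g(267,500,16),g(450,500,16),'block low',g(292,480,52.5),g(440,480,52.5))
```

```text
cradle far outer [ 85.7 -25.3 114.1] [ 85.7  25.5 114.2] inner [ 81.8 -21.6 114.1] [ 81.8  21.5 114.2]
block [ 78.3 -16.3  77.6] [78.3 17.9 77.7]
cradle sides low [  4.5 -26.8 114.2] [  4.5  24.9 114.3] block low [ 21.7 -16.   77.7] [21.7 18.2 77.7]
```

Call:
{"fn": "apply_moves", "kwargs": {"commands": "-0.0005 -0.001 0.005 0 0 0 0;-0.0005 -0.001 0.010 0 0 0 0;-0.0005 -0.001 0.014 0 0 0 0;-0.0005 -0.001 0.017 0 0 0 0;-0.0005 -0.001 0.019 0 0 0 0;-0.0005 -0.001 0.019 0 0 0 0"}}

```text
t: 11.33
eef_pos: [457.0, -38.7, 110.1]
eef_rot: [[-0.172, 0.985, -0.001], [0.985, 0.172, 0.0], [0.001, -0.001, -1.0]]
wrist_force: [0.2, -0.1, -3.0]
finger_gap: 7.9
gripper_force: 40.0
```

Call:
{"fn": "apply_moves", "kwargs": {"commands": "0 0 0.001 0 0 0 0;0 0 0.002 0 0 0 0;0 0 0.002 0 0 0 0"}}

```text
t: 11.58
eef_pos: [457.3, -38.8, 109.2]
eef_rot: [[-0.172, 0.985, 0.0], [0.985, 0.172, -0.0], [-0.0, 0.0, -1.0]]
wrist_force: [-1.1, -1.1, 3.0]
finger_gap: 8.0
gripper_force: 40.0
```

Call:
{"fn": "apply_moves", "kwargs": {"commands": "0 0 0 0 0 0 0.5;0 0 0 0 0 0 0.6;0 0 0 0 0 0 0.6;0 0 0 0 0 0 0.6;0 0 -0.03 0 0 0 0.6;0 0 -0.07 0 0 0 0.6;0 0 -0.11 0 0 0 0.7;0 0 -0.14 0 0 0 0.7"}}

```text
t: 12.25
eef_pos: [457.5, -38.7, 251.0]
eef_rot: [[-0.172, 0.985, 0.002], [0.985, 0.172, -0.001], [-0.001, 0.002, -1.0]]
wrist_force: [0.4, 1.3, 0.0]
finger_gap: 53.2
gripper_force: 0.0
```

```bash
python3 look.py w6 fin:79 guard:0; python3 -c "
from h import *
s=readout.read_state(); print(s['eef_pos'],to(667.5,120,200,100))"
```

```text
12.25 [457.5 -38.7 251. ] 99.91435942252022
fin 0.57 [320.4 122.6] -> [449.3  22.5  79. ]
guard 0.72 [580.7  12.2] -> [669.4 158.   -0. ]
guard 0.6 [318.9 121.7] -> [449.   19.5   0. ]
[458.51504646 -39.05250003 250.97234915] shift 0.1208 0.2330 0.0520 turn 0.006 0.003 -0.001
```

Call:
{"fn": "apply_moves", "kwargs": {"commands": "0.016 0.039 0.01 0 0 0 1;0.032 0.078 0.02 0 0 0 1;0.048 0.117 0.03 0 0 0 1;0.064 0.156 0.04 0 0 0 1;0.08 0.195 0.05 0 0 0 1;0.091 0.229 0.05 0 0 0 1;0.091 0.229 0.05 0 0 0 1;0.091 0.229 0.05 0 0 0 1"}}

```text
t: 13.07
eef_pos: [667.6, 91.6, 195.4]
eef_rot: [[-0.174, 0.985, -0.003], [0.985, 0.174, 0.0], [0.001, -0.003, -1.0]]
wrist_force: [0.4, -0.5, 0.2]
finger_gap: 86.8
gripper_force: 0.0
```

```bash
python3 look.py w7 guard:0
python3 - <<'E'
from h import *
s=readout.read_state();C=cam('wrist',s)
b=find_in('wrist','guard')[0];print(b)
l,t,w,h=b['extent']
im=cv2.imread('pics/w7.png');print(proj(C,(668,157,58)),proj(C,(668,157,0)))
cv2.imwrite('pics/w7c.png',cv2.resize(im[max(0,int(t)-30):int(t+h)+30,max(0,int(l)-30):int(l+w)+30],None,fx=3,fy=3,interpolation=cv2.INTER_CUBIC));print(max(0,int(l)-30),max(0,int(t)-30))
E
```

```text
13.0667 [667.6  91.6 195.4] 100.04002632288994
guard 0.62 [333.4 113.8] -> [668.1 160.8   0. ]
{'extent': [317.1, 96.2, 41.3, 44.0], 'conf': 0.86}
[339.77374403 119.89332889] [335.86955593 117.11887229]
287 66
```

View pics/w7c.png

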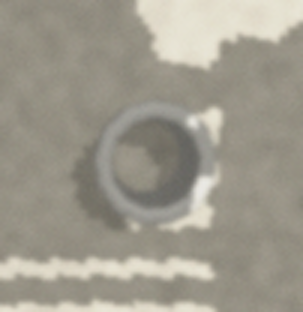

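The guard rim is centred at (338.7,120) in the full image, so the guard stands at about (667.5,157).

```bash
python3 -c "
from h import *
s=readout.read_state(); print(s['eef_pos'],to(667.5,157,91,100))"
```

```text
[665.07393473  89.81003418 197.09474762] shift 0.0657 0.0144 0.1061 turn -0.005 -0.001 -0.002
```

Call:
{"fn": "apply_moves", "kwargs": {"commands": "0.03 0.006 0 0 0 0 1;0.0655 0.013 0.01 0 0 0 1;0.0655 0.013 0.04 0 0 0 1;0.0655 0.013 0.075 0 0 0 1;0.0655 0.013 0.1 0 0 0 1;0.0655 0.013 0.105 0 0 0 0.8;0.0655 0.013 0.105 0 0 0 0.6;0.0655 0.013 0.105 0 0 0 0.5", "squeeze": 12}}

```text
t: 13.88
eef_pos: [668.8, 156.3, 94.7]
eef_rot: [[-0.171, 0.985, 0.001], [0.985, 0.171, 0.0], [-0.0, 0.001, -1.0]]
wrist_force: [0.2, -0.8, 0.2]
finger_gap: 74.2
gripper_force: 0.0
```

Call:
{"fn": "apply_moves", "kwargs": {"commands": "0 0 0.002 0 0 0 0;0 0 0.002 0 0 0 0;0 0 0.002 0 0 0 0;0 0 0.002 0 0 0 0;0 0 0.002 0 0 0 0;0 0 0.002 0 0 0 0;0 0 0.002 0 0 0 0;0 0 0.002 0 0 0 0", "squeeze": 15}}

```text
t: 14.55
eef_pos: [668.8, 157.1, 91.8]
eef_rot: [[-0.172, 0.985, 0.0], [0.985, 0.172, 0.0], [-0.0, 0.0, -1.0]]
wrist_force: [-0.6, 0.2, 1.2]
finger_gap: 27.8
gripper_force: 15.0
```

```bash
python3 -c "
from h import *
s=readout.read_state(); print(s['eef_pos'],to(467.8,-99.3,210,100))"
```

```text
[668.81601187 157.12058071  91.83252169] shift -0.2180 -0.2421 -0.1182 turn 0.000 0.000 -0.001
```

Call:
{"fn": "apply_moves", "kwargs": {"commands": "0 0 -0.03 0 0 0 0;-0.01 -0.012 -0.07 0 0 0 0;-0.035 -0.04 -0.1 0 0 0 0;-0.062 -0.069 -0.118 0 0 0 0;-0.089 -0.098 -0.118 0 0 0 0;-0.115 -0.127 -0.118 0 0 0 0;-0.142 -0.156 -0.118 0 0 0 0;-0.17 -0.187 -0.118 0 0 0 0"}}

```text
t: 15.22
eef_pos: [513.5, -42.3, 210.1]
eef_rot: [[-0.173, 0.985, 0.001], [0.985, 0.173, -0.0], [-0.001, 0.001, -1.0]]
wrist_force: [0.6, -1.3, -0.7]
finger_gap: 27.9
gripper_force: 15.0
```

Call:
{"fn": "apply_moves", "kwargs": {"commands": "-0.025 -0.028 0 0 0 0 0;-0.048 -0.055 0 0 0 0 0;-0.048 -0.055 0 0 0 0 0;-0.048 -0.055 0 0 0 0 0;-0.048 -0.055 0 0 0 0 0"}}

```text
t: 15.63
eef_pos: [469.4, -98.1, 209.8]
eef_rot: [[-0.171, 0.985, 0.001], [0.985, 0.171, -0.0], [-0.0, 0.001, -1.0]]
wrist_force: [0.5, 0.2, -0.7]
finger_gap: 28.0
gripper_force: 15.0
```

```bash
python3 look.py w8 fin:79 eye:72
python3 - <<'E'
from h import *
s=readout.read_state(); print(s['eef_pos'],to(467.8,-99.3,200,100))
u=np.array([-.172,.985,0])
for n in('side','top'):
    im=get_image(n);C=cam(n);cv2.imwrite(f'pics/{n}1.png',im)
    for t,z in(('inlet',32),('eye',71),('fin',78),('guard',118)):
        for p in spot_point(n,t)[:1]: print(n,t,round(p['conf'],2),np.round(p['position'],1),onz(C,p['position'],z).round(1))
im=cv2.imread('pics/side1.png');c=proj(cam('side'),(467.8,-99.3,110)).astype(int);print(c)
cv2.imwrite('pics/s1c.png',cv2.resize(im[c[1]-60:c[1]+60,c[0]-60:c[0]+90],None,fx=5,fy=5,interpolation=cv2.INTER_CUBIC))
E
```

```text
15.6333 [469.4 -98.1 209.8] 99.85957938958431
fin 0.84 [318.   20.8] -> [448.7  23.7  79. ]
eye 0.68 [311.  126.3] -> [454.8 -38.7  72. ]
[469.72401024 -97.13075582 209.66240646] shift -0.0018 -0.0023 0.0097 turn 0.001 0.000 0.000
side inlet 0.97 [351.3 183.9] [ 466.2 -104.3   32. ]
side eye 0.63 [353.7 191.5] [462.6 -34.9  71. ]
side fin 0.71 [362.4 203.8] [441.6  14.2  78. ]
side guard 0.72 [353.4 162.6] [466.9 -94.4 118. ]
top eye 0.87 [339.4 228.5] [463.4 -39.2  71. ]
top fin 0.83 [315.7 230.4] [459.1  23.7  78. ]
[352 163]
```

View pics/s1c.png

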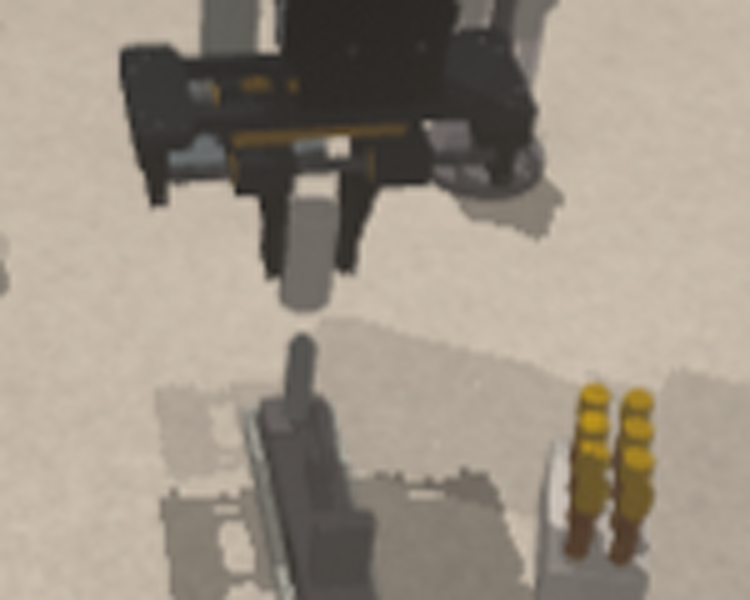

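Run:
```python
from h import *
C=cam('side');f=lambda X:((proj(C,X)-[292,103])*5).round()
for z in(32,88,118,176):print(z,f((469.5,-97.6,z)),f((467.8,-99.3,z)))
for z in(32,88):print(z,f((467.8,-99.3,z)))
```

```text
32 [291. 413.] [294. 411.]
88 [298. 337.] [301. 335.]
118 [302. 294.] [305. 292.]
176 [311. 205.] [314. 203.]
32 [294. 411.]
88 [301. 335.]
```

The guard hangs plumb just above the pipe tip, with the tip at (302,338) and the guard bottom at (304,303) in the crop. A small trim of about 2 mm, then down.

Call:
{"fn": "apply_moves", "kwargs": {"commands": "-0.0017 -0.0016 0.008 0 0 0 0;-0.0017 -0.0016 0.016 0 0 0 0;-0.0017 -0.0016 0.02 0 0 0 0;-0.0017 -0.0016 0.025 0 0 0 0;-0.0017 -0.0016 0.03 0 0 0 0;-0.0017 -0.0016 0.035 0 0 0 0;-0.0017 -0.0016 0.035 0 0 0 0"}}

```text
t: 16.87
eef_pos: [467.1, -99.8, 173.5]
eef_rot: [[-0.172, 0.985, -0.002], [0.985, 0.172, 0.001], [0.001, -0.002, -1.0]]
wrist_force: [-0.5, -0.1, -0.3]
finger_gap: 28.2
gripper_force: 15.0
```

Call:
{"fn": "apply_moves", "kwargs": {"commands": "0 0 0.008 0 0 0 0;0 0 0.016 0 0 0 0;0 0 0.024 0 0 0 0;0 0 0.032 0 0 0 0;0 0 0.038 0 0 0 0;0 0 0.043 0 0 0 0;0 0 0.046 0 0 0 0;0 0 0.046 0 0 0 0"}}

```text
t: 17.53
eef_pos: [467.3, -99.9, 127.9]
eef_rot: [[-0.172, 0.985, -0.001], [0.985, 0.172, 0.001], [0.001, -0.001, -1.0]]
wrist_force: [-0.1, -0.4, 0.1]
finger_gap: 28.2
gripper_force: 15.0
```

Call:
{"fn": "apply_moves", "kwargs": {"commands": "0 0 0.002 0 0 0 0;0 0 0.004 0 0 0 0;0 0 0.006 0 0 0 0;0 0 0.006 0 0 0 0"}}

```text
t: 17.87
eef_pos: [467.9, -100.1, 123.5]
eef_rot: [[-0.172, 0.985, 0.001], [0.985, 0.172, -0.001], [-0.001, 0.001, -1.0]]
wrist_force: [0.0, 0.5, 5.0]
finger_gap: 28.3
gripper_force: 15.0
```

Call:
{"fn": "apply_moves", "kwargs": {"commands": "0 0 0 0 0 0 0.6;0 0 0 0 0 0 0.6;0 0 0 0 0 0 0.6;0 0 -0.02 0 0 0 0.6;0 0 -0.06 0 0 0 0.6;0 0 -0.1 0 0 0 0.5;0.03 0 -0.12 0 0 0.12 0.4;0.06 0 -0.12 0 0 0.24 0.35"}}

```text
t: 18.53
eef_pos: [460.3, -42.2, 247.0]
eef_rot: [[0.076, 0.997, 0.011], [0.997, -0.076, -0.004], [-0.003, 0.011, -1.0]]
wrist_force: [1.4, 0.3, -0.5]
finger_gap: 39.1
gripper_force: 0.0
```

```bash
python3 -c "
from h import *
s=readout.read_state(); print(s['t'],s['eef_pos'],to(446.8,23,220,10))"
```

```text
18.5333 [460.32499562 -42.1981344  247.03906361] shift 0.0641 -0.0187 0.0266 turn 0.012 -0.005 1.320
```

Call:
{"fn": "apply_moves", "kwargs": {"commands": "0.03 -0.01 0.02 0 0 1.32 0.35;0.064 -0.019 0.02 0 0 1.32 0.35;0.064 -0.019 0.02 0 0 1.32 0.35;0.064 -0.019 0.02 0 0 1.32 0.35;0.064 -0.019 0.02 0 0 1.32 0.35;0.064 -0.019 0.02 0 0 1.32 0.35;0.064 -0.019 0.02 0 0 1.32 0.35;0.064 -0.019 0.02 0 0 1.32 0.35"}}

```text
t: 19.2
eef_pos: [442.4, 24.4, 222.5]
eef_rot: [[0.873, 0.488, -0.0], [0.488, -0.873, 0.0], [-0.0, -0.0, -1.0]]
wrist_force: [0.2, 0.0, 0.1]
finger_gap: 30.8
gripper_force: 0.0
```

```bash
python3 -c "
from h import *
s=readout.read_state(); print(s['t'],s['eef_pos'],yaw(s),to(446.8,23,200,10))"
```

```text
19.2 [442.36329538  24.38392821 222.53501011] 29.2284257442938 shift 0.0032 0.0034 0.0225 turn -0.000 0.000 0.336
```

Call:
{"fn": "apply_moves", "kwargs": {"commands": "0.0032 0.0034 0.03 0 0 0.12 0.35;0.0032 0.0034 0.06 0 0 0.24 0.35;0.0032 0.0034 0.08 0 0 0.336 0.35;0.0032 0.0034 0.08 0 0 0.336 0.35;0.0032 0.0034 0.08 0 0 0.336 0.35"}}

```text
t: 19.62
eef_pos: [446.3, 23.0, 142.0]
eef_rot: [[0.983, 0.181, -0.003], [0.181, -0.983, 0.001], [-0.003, -0.001, -1.0]]
wrist_force: [0.9, 0.3, 0.1]
finger_gap: 30.8
gripper_force: 0.0
```

Run:
```python
from h import *
s=readout.read_state(); print(s['t'],s['eef_pos'],yaw(s),to(446.8,23,109,10))
u=np.array([-.172,.985,0])
im=get_image('side');C=cam('side');cv2.imwrite('pics/side2.png',im)
for t,z in(('guard',32),('fin',78),('inlet',32)):
    for p in spot_point('side',t)[:1]: print(t,round(p['conf'],2),np.round(p['position'],1),onz(C,p['position'],z).round(1))
c=proj(C,(455,-40,90)).astype(int);print(c, [proj(C,(467.8,-99.5,z)).round(1) for z in (32,88,90)])
cv2.imwrite('pics/s2c.png',cv2.resize(im[c[1]-60:c[1]+60,c[0]-75:c[0]+75],None,fx=5,fy=5,interpolation=cv2.INTER_CUBIC))
```

```text
19.6167 [446.34174042  22.9730412  141.95818363] 10.456330331379956 shift 0.0006 0.0001 0.0330 turn -0.001 0.003 0.008
guard 0.41 [350.5 185.7] [468.4 -96.9  32. ]
fin 0.7 [361.1 205. ] [444.9  18.5  78. ]
inlet 0.63 [351.4 183.1] [ 466.  -107.6   32. ]
[357 184] [array([350.7, 185.1]), array([352.2, 169.9]), array([352.3, 169.4])]
```

View pics/s2c.png

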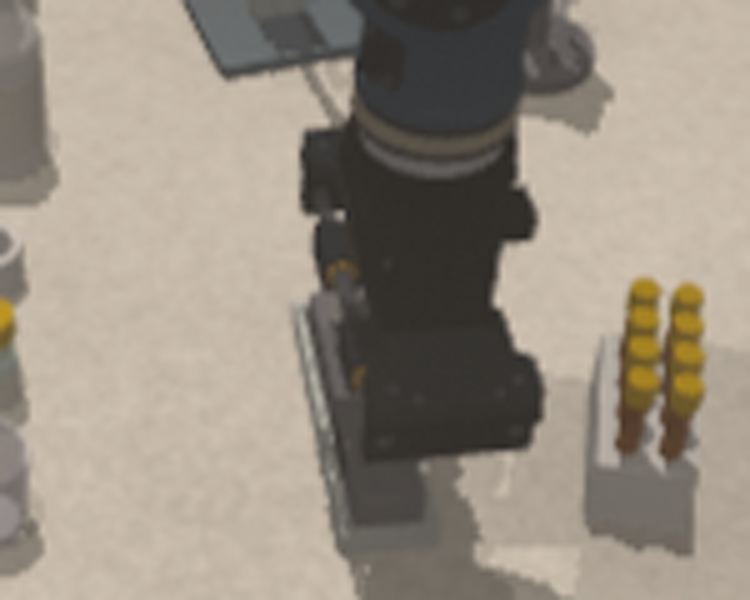

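The tool is over the fin and occludes the guard; the cradle and probe look undisturbed. I go down and grip the fin.

Call:
{"fn": "apply_moves", "kwargs": {"commands": "0.0005 0 0.015 0 0 0 0.35;0.0005 0 0.028 0 0 0 0.35;0.0005 0 0.033 0 0 0 0.35;0.0005 0 0.033 0 0 0 0.2;0.0005 0 0.033 0 0 0 0;0.0005 0 0.033 0 0 0 0;0.0005 0 0.033 0 0 0 0;0.0005 0 0.033 0 0 0 0", "squeeze": 55}}

```text
t: 20.48
eef_pos: [447.9, 22.9, 110.4]
eef_rot: [[0.984, 0.179, 0.001], [0.179, -0.984, -0.0], [0.001, 0.001, -1.0]]
wrist_force: [-0.3, 0.3, 4.8]
finger_gap: 11.9
gripper_force: 55.0
```

Call:
{"fn": "apply_moves", "kwargs": {"commands": "0 0 0 0 0 0 0;0 0 -0.004 0 0 0 0;0 0 -0.012 0 0 0 0;0 0 -0.025 0 0 0 0;0 0 -0.045 0 0 0 0;0 0 -0.07 0 0 0 0;0 0 -0.095 0 0 0 0;0 0 -0.095 0 0 0 0"}}

```text
t: 21.15
eef_pos: [449.3, 22.8, 208.4]
eef_rot: [[0.984, 0.179, 0.008], [0.179, -0.984, -0.001], [0.007, 0.003, -1.0]]
wrist_force: [0.5, -0.8, -2.8]
finger_gap: 11.7
gripper_force: 55.0
```

Run:
```python
from h import *
im=cv2.imread('pics/top0.png');C=cam('top')
p=lambda x,y:(int(170+x/2.2),int(100+y/2.2))
x,y=p(655,215);print(im[y-2:y+3,x-2:x+3].mean((0,1)),im[p(560,240)[1],p(560,240)[0]])
x0,y0=p(590,180);x1,y1=p(730,305);sub=im[y0:y1,x0:x1].astype(int)
m=((sub[:,:,0]-sub[:,:,2]>4)&(sub.mean(2)<95)).astype(np.uint8)
n,l,st,c=cv2.connectedComponentsWithStats(m);k=1+np.argmax(st[1:,4]);print(st[k])
pts=np.argwhere(l==k)[:,::-1]+[x0,y0]
W=np.array([onz(C,q,10)[:2] for q in pts],np.float32);r=cv2.minAreaRect(W);print(r)
print(to(507,-223,215,-68))
```

```text
[72.6  71.52 69.56] [113 120 125]
[32 30 19 18 62]
((488.3619384765625, -435.7957458496094), (25.066686630249023, 66.03427124023438), 51.404842376708984)
shift 0.0128 0.2522 -0.0058 turn -0.003 -0.008 1.367
```

Call:
{"fn": "apply_moves", "kwargs": {"commands": "0.004 0.03 -0.006 0 0 0.11 0;0.006 0.06 -0.006 0 0 0.22 0;0.008 0.09 -0.006 0 0 0.34 0;0.01 0.12 -0.006 0 0 0.45 0;0.012 0.15 -0.006 0 0 0.57 0;0.012 0.18 -0.006 0 0 0.69 0;0.012 0.21 -0.006 0 0 0.8 0;0.012 0.235 -0.006 0 0 0.92 0"}}

```text
t: 21.82
eef_pos: [501.1, -207.9, 209.7]
eef_rot: [[0.734, -0.679, -0.001], [-0.679, -0.734, 0.0], [-0.001, 0.0, -1.0]]
wrist_force: [0.0, -0.4, -3.1]
finger_gap: 11.6
gripper_force: 54.9
```

```bash
python3 -c "
from h import *
s=readout.read_state(); print(s['t'],s['eef_pos'],yaw(s),s['qpos'],to(507,-223,215,-68))"
```

```text
21.8167 [ 501.14150996 -207.90401943  209.73470405] -42.76558947620447 [-3.43351409e+01  3.05303742e+01  9.84710810e+01 -5.34788996e-03
  5.10499917e+01  9.84338073e+01] shift 0.0145 0.0071 -0.0053 turn 0.000 0.001 0.440
```

Call:
{"fn": "apply_moves", "kwargs": {"commands": "0.01 0.007 -0.005 0 0 0.11 0;0.0145 0.007 -0.005 0 0 0.22 0;0.0145 0.007 -0.005 0 0 0.33 0;0.0145 0.007 -0.005 0 0 0.44 0;0.0145 0.007 -0.005 0 0 0.44 0;0.0145 0.007 -0.005 0 0 0.44 0"}}

```text
t: 22.32
eef_pos: [506.8, -220.7, 214.8]
eef_rot: [[0.384, -0.924, -0.001], [-0.924, -0.384, 0.001], [-0.001, 0.001, -1.0]]
wrist_force: [-0.6, 0.5, -2.7]
finger_gap: 11.9
gripper_force: 55.0
```

```bash
python3 look.py w9 peg_tip:150 stand:0 flap:140 eye:176 inlet:137 pipettes:0 bottle:0
python3 - <<'E'
from h import *
np.set_printoptions(precision=1,suppress=True)
b=find_in('wrist','stand')[:1];print(b, find_in('wrist','probe')[:2], find_in('wrist','peg_tip')[:1],find_in('wrist','flap')[:1])
for n in('side','top'):
    im=get_image(n);C=cam(n);cv2.imwrite(f'pics/{n}3.png',im)
    for t,z in(('inlet',137),('eye',176),('fin',183),('guard',137),('peg_tip',150),('stand',0)):
        for p in spot_point(n,t)[:1]: print(n,t,round(p['conf'],2),np.round(p['position'],1),onz(C,p['position'],z).round(1))
E
```

```text
22.3167 [ 506.8 -220.7  214.8] -67.44806337124065
peg_tip 0.98 [456.8  85.1] -> [ 482.1 -319.7  150. ]
stand 0.69 [393.1  33.5] -> [ 499.9 -365.8    0. ]
[{'extent': [328.4, 2.2, 158.6, 81.9], 'conf': 0.66}] [{'extent': [291.3, 199.8, 284.8, 123.1], 'conf': 0.57}] [{'extent': [330.3, 1.0, 154.7, 83.7], 'conf': 0.79}] [{'extent': [431.0, 62.6, 19.8, 10.4], 'conf': 0.73}]
side inlet 0.66 [384.5 119.1] [ 378.3 -272.7  137. ]
side eye 0.73 [360.  112.9] [ 452.9 -238.9  176. ]
side fin 0.7 [343.1 113.5] [ 499.7 -221.4  183. ]
side guard 0.7 [283.5 153.4] [649.2 -94.8 137. ]
side stand 0.86 [340.8 131.7] [ 500.2 -391.6    0. ]
top peg_tip 0.89 [453.4 216.8] [ 477.6 -319.7  150. ]
top stand 0.79 [457.1 218.3] [ 492.  -376.8    0. ]Traceback (most recent call last):
  File "look.py", line 8, in <module>
    for p in spot_point('wrist',t)[:2]: print(t,round(p['conf'],2),np.array(p['position']),'->',onz(C,p['position'],float(z)))
             ~~~~~~~~~~^^^^^^^^^^^
ValueError: it knows: bottle, collar, cradle, cup, dock, eye, fin, guard, inlet, marker, peg_tip, pipettes, probe, stand, tipbox, vial
```

Run:
```python
from h import *
im=cv2.cvtColor(cv2.imread('pics/w9.png'),cv2.COLOR_BGR2GRAY)
print('     '+' '.join('%3d'%c for c in range(320,500,4)))
for r in range(0,110,4): print('%3d: '%r+' '.join('%3d'%v for v in im[r,320:500:4]))
C=cam('wrist');R=np.array([[.384,-.924,0],[-.924,-.384,0],[0,0,-1]]);
s={'eef_pos':[506.8,-220.7,214.8],'eef_rot':R};C=cam('wrist',s)
d=np.array([.36,-.933,0])
for o in((480,-318,150),(482,-319.7,150)): print([proj(C,np.array(o)+d*k).round() for k in(0,10,50,90)],proj(C,np.array(o)+d*90+[0,0,15]).round())
```

```text
320 324 328 332 336 340 344 348 352 356 360 364 368 372 376 380 384 388 392 396 400 404 408 412 416 420 424 428 432 436 440 444 448 452 456 460 464 468 472 476 480 484 488 492 496
  0: 196 194 187 101 111 110 110 109 110 112 110 110 110 110 107  75  64  62  63  63  62  63  61  64  53  50  68  98 107 103 103 102 103 103 102  74  99 123 135 137 128 144 192 191 199
  4: 190 199 182  93 111 110 110 111 110 112 114 111 111 108 107  65  65  66  64  62  62  66  63  64  50  49  58 105 104 105 100 103 102 102 102  74 103 125 138 138 124 162 192 185 197
  8: 188 187 183 100 113 111 112 111 107 111 109 109 109 110 108  73  65  64  63  64  63  64  65  61  51  50  72 108 107 105 104 106 103 102 105  77 106 126 136 136 122 176 193 191 198
 12: 188 183 181  99 115 113 111 109 109 108 110 112 110 109 108  68  66  62  62  62  63  64  66  62  47  52  59 107 105 105 105 106 106 104 103  82 111 129 137 138 119 188 193 200 198
 16: 194 192 185 100 114 109 111 112 111 109 109 110 109 107 108  70  64  63  60  61  64  63  64  62  52  50  84 105 106 107 107 106 102 103  95  89 112 132 136 134 112 194 201 199
[... 3761 characters left out ...]
 171 173 174 175 121  98 104 167 171 171 172 176 174 176 171 175 171 193 195 196 187 193 195 196 200 196 204 205 203 202 202 202
104: 195 187 194 196 197 194 197 197 195 197 183 166 170 171 167 170 175 102  97 118 172 166 170 171 173 170 168 173 173 166 188 192 197 195 191 196 199 202 203 200 206 196 191 196 193
108: 194 189 190 194 197 198 197 193 198 180 170 171 171 171 170 172 173 101  96 111 167 169 171 170 170 174 180 180 170 175 176 188 197 200 199 198 202 204 201 205 203 202 200 201 197
[array([459.,  91.]), array([462.,  67.]), array([476., -38.]), array([ 493., -162.])] [ 515. -197.]
[array([457.,  86.]), array([460.,  61.]), array([474., -45.]), array([ 490., -169.])] [ 513. -206.]
```

Run:
```python
from h import *
im=cv2.cvtColor(cv2.imread('pics/w9.png'),cv2.COLOR_BGR2GRAY).astype(float)
R=cv2.Rodrigues(np.radians([0,0,-67.5]))[0]@np.diag([1.,-1,-1])
s={'eef_pos':[506.8,-221.5,214.8],'eef_rot':R};C=cam('wrist',s)
P=[]
for r in list(range(38,54,3))+list(range(74,84,2)):
    row=im[r,430:500]; idx=np.where(row<155)[0]
    idx=idx[(idx>18)]; P.append([430+(idx.min()+idx.max())/2,r])
print(np.round(P,1).tolist())
P=np.array(P);k=np.polyfit(P[:,1],P[:,0],1)
A=onz(C,(np.polyval(k,86.5),86.5),149);B=onz(C,(np.polyval(k,5),5),150);print(A,B,np.degrees(np.arctan2(*(B-A)[[1,0]])))
print('tool',R.T@(A-s['eef_pos']))
s2=readout.read_state();print(s2['eef_pos'],yaw(s2),s2['wrist_force'],s2['t'])
```

```text
[[463.5, 38.0], [463.5, 41.0], [465.0, 44.0], [465.0, 47.0], [465.0, 50.0], [464.0, 53.0], [461.5, 74.0], [461.5, 76.0], [461.0, 78.0], [460.5, 80.0], [460.5, 82.0]]
[ 479.94687331 -320.83828489  149.        ] [ 493.136618   -350.37369811  150.        ] -65.9357078924193
tool [81.50036151 62.82416996 65.8       ]
[ 507.36804218 -221.04601354  215.65164727] -67.60909006720644 [-0.61462555 -0.68867202 -2.95576952] 23.3667
```

Run:
```python
from h import *
s=readout.read_state();R=np.array(s['eef_rot']);T=np.array(s['eef_pos']);C=cam('side')
for n,v,ob in(('eye',(0,62,39),(360,112.9)),('inlet',(0,124,78),(384.5,119.1)),('fin',(0,0,32),(343.1,113.5))):
    X=T+R@np.array(v);print(n,X.round(),proj(C,X).round(1),'seen',ob,'px/mm z',(proj(C,X+[0,0,10])-proj(C,X)).round(1))
for t in('inlet','eye'):
    for c in('wrist','top'):
        for p in spot_point(c,t)[:1]: print(c,t,round(p['conf'],2),p['position'])
```

```text
eye [ 450. -245.  177.] [361.  111.6] seen (360, 112.9) px/mm z [ 0.3 -3.1]
inlet [ 393. -268.  138.] [379.6 119.6] seen (384.5, 119.1) px/mm z [ 0.4 -2.9]
fin [ 507. -221.  184.] [340.3 113.2] seen (343.1, 113.5) px/mm z [ 0.2 -3.2]
wrist eye 0.58 [565.0, 89.2]
```

Call:
{"fn": "apply_moves", "kwargs": {"commands": "0.015 0.0005 0.01 0 0 0 0;0.03 0.0005 0.02 0 0 0 0;0.045 0.0005 0.028 0 0 0 0;0.055 0.0005 0.028 0 0 0 0;0.055 0.0005 0.028 0 0 0 0;0.055 0.0005 0.028 0 0 0 0"}}

```text
t: 24.07
eef_pos: [528.0, -272.6, 187.7]
eef_rot: [[0.38, -0.925, -0.0], [-0.925, -0.38, 0.0], [-0.0, -0.0, -1.0]]
wrist_force: [-0.7, 0.4, -3.3]
finger_gap: 11.4
gripper_force: 55.0
```

```bash
python3 look.py w10 peg_tip:150 stand:0 eye:148
python3 - <<'E'
from h import *
im=cv2.cvtColor(cv2.imread('pics/w10.png'),cv2.COLOR_BGR2GRAY)
print('     '+' '.join('%3d'%c for c in range(400,560,4)))
for r in range(60,236,6): print('%3d: '%r+' '.join('%3d'%v for v in im[r,400:560:4]))
s=readout.read_state();C=cam('wrist',s);R=np.array(s['eef_rot']);T=np.array(s['eef_pos'])
print('proj eye',proj(C,T+R@[0,62,39]),'ring top',proj(C,T+R@[0,62,18]),'blk edge',proj(C,T+R@[18,62,78]))
for t in('inlet','eye','peg_tip'):
    for p in spot_point('side',t)[:1]: print(t,p)
E
```

```text
24.0667 [ 528.  -272.6  187.7] -67.6668326713654
peg_tip 0.57 [471.3 219.8] -> [ 481.4 -322.2  150. ]
stand 0.91 [392.2 100.8] -> [ 503.1 -366.3    0. ]
     400 404 408 412 416 420 424 428 432 436 440 444 448 452 456 460 464 468 472 476 480 484 488 492 496 500 504 508 512 516 520 524 528 532 536 540 544 548 552 556
 60:  69  71  69  66  67  54  51  59  99 113 111 109 113 112 112 111 110 108 108 150 178  81 107 126 139 154 152 137 194 207 210 211 207 206 204 205 201 208 213 204
 66:  69  70  72  69  68  55  54  57 105 111 111 110 111 113 112 109 108 111 108 180 132  86 112 130 147 153 153 131 208 213 213 208 203 201 207 207 206 210 207 213
 72:  68  70  70  67  63  56  53  68 104 113 112 112 110 112 111 110 110 108 110 200  93  89 110 116 132 154 149 139 209 218 211 207 208 193 202 212 214 210 209 214
 78:  67  66  59  55  53  51  50  69 107 113 112 112 112 111 112 109 112 110 116 202  73  91 106 117 131 136 136 168 207 207 199 206 211 214 216 211 212 212 208 202
 84:  67  54  54  56  54  54  54  71  99 110 113 112 116 112 111 108 112 110 125 197  70  95 105 120 132 135 121 188 196 2
[... 3674 characters left out ...]
22:  90  90  91  92  91  94  92  92  92  84  86  90  90  91  91  77 102 115 121 126 122  97  92  92  90  91  91  95  90  90  92  91  89  91  89  91  92  94  92  90
228:  91  90  94  93  89  89  92  92  89  90  91  92  93  89  93  93  71  56  59  72  94  82  90  92  93  92  91  90  90  90  91  90  91  91 100 108 113 116 102  92
234:  53  49  60  51  55  52  50  63  52  55  50  50  61  48  58  51  53  50  50  48  51  49  52  90  91  90  92  91  91  92  90  95 113 116 115 118 119 122 120 120
proj eye [462.23267252 280.11605191] ring top [485.46057419 308.10298355] blk edge [435.81461631 213.24641664]
inlet {'position': [384.5, 119.1], 'conf': 0.66}
eye {'position': [360.0, 112.9], 'conf': 0.73}
```

Run:
```python
from h import *
im=cv2.cvtColor(cv2.imread('pics/w10.png'),cv2.COLOR_BGR2GRAY).astype(float)
s=readout.read_state();R=np.array(s['eef_rot']);T=np.array([528,-272.6,187.7]);print(s['eef_pos'])
s['eef_pos']=T;C=cam('wrist',s)
P=[]
for r in range(114,180,6):
    idx=np.where(im[r,464:512]<160)[0]; P.append([464+(idx.min()+idx.max())/2,r])
P=np.array(P);k=np.polyfit(P[:,1],P[:,0],1);print(k)
tl=lambda X:(R.T@(X-T)).round(1)
A=onz(C,(np.polyval(k,227),227),148);B=onz(C,(np.polyval(k,60),60),150);print(A,B,tl(A),tl(B),np.degrees(np.arctan2(*(B-A)[[1,0]])))
```

```text
[ 527.75847938 -271.52416146  187.9799688 ]
[-1.62878788e-01  5.06227273e+02]
[ 479.59152207 -318.88297282  148.        ] [ 503.27927642 -379.10790051  150.        ] [24.3 62.4 39.7] [89.  63.5 37.7] -68.52922258061504
```

Call:
{"fn": "apply_moves", "kwargs": {"commands": "0.008 0.0006 0.001 0 0 0 0;0.016 0.0006 0.001 0 0 0 0;0.023 0.0006 0.001 0 0 0 0;0.029 0.0006 0.001 0 0 0 0;0.034 0.0006 0.001 0 0 0 0;0.034 0.0006 0.001 0 0 0 0"}}

```text
t: 24.92
eef_pos: [540.9, -305.4, 186.7]
eef_rot: [[0.38, -0.925, 0.001], [-0.925, -0.38, -0.001], [0.002, -0.001, -1.0]]
wrist_force: [0.5, -0.4, -1.7]
finger_gap: 11.7
gripper_force: 55.0
```

Call:
{"fn": "apply_moves", "kwargs": {"commands": "0.006 0.0002 0 0 0 0 0;0.012 0.0002 0 0 0 0 0;0.018 0.0003 0 0 0 0 0;0.024 0.0003 0 0 0 0 0;0.024 0.0003 0 0 0 0 0"}}

```text
t: 25.33
eef_pos: [549.9, -327.8, 186.8]
eef_rot: [[0.38, -0.925, 0.002], [-0.925, -0.38, -0.002], [0.002, -0.001, -1.0]]
wrist_force: [0.6, -0.5, -3.4]
finger_gap: 11.6
gripper_force: 55.0
```

Call:
{"fn": "apply_moves", "kwargs": {"commands": "0.006 0.0002 0 0 0 0 0;0.012 0.0003 0 0 0 0 0;0.018 0.0004 0 0 0 0 0;0.026 0.0004 0 0 0 0 0;0.026 0.0004 0 0 0 0 0;0.026 0.0004 0 0 0 0 0"}}

```text
t: 25.83
eef_pos: [558.8, -350.9, 186.6]
eef_rot: [[0.38, -0.925, 0.0], [-0.925, -0.38, -0.0], [0.0, -0.0, -1.0]]
wrist_force: [-1.3, 0.1, -2.3]
finger_gap: 11.4
gripper_force: 55.0
```

Run:
```python
from h import *
s=readout.read_state();C=cam('wrist',s);R=np.array(s['eef_rot']);T=np.array(s['eef_pos']);print(T,s['wrist_force'])
im=cv2.cvtColor(get_image('wrist'),cv2.COLOR_BGR2GRAY);cv2.imwrite('pics/w11.png',im)
for t,z in(('stand',0),('peg_tip',150),('eye',148)):
    for p in spot_point('wrist',t)[:1]: print(t,p,(R.T@(onz(C,p['position'],z)-T)).round(1))
# expected post face at tool x=+32 from eye, row of post top edge
print('post-face top pred',proj(C,T+R@[32,63,22]),'foot plate front edge pred (x=-5)',proj(C,T+R@[-13,63,177]), proj(C,T+R@[87,63,177]))
print('     '+' '.join('%3d'%c for c in range(330,580,6)))
for r in range(0,236,8): print('%3d: '%r+' '.join('%3d'%v for v in im[r,330:580:6]))
```

```text
[ 558.83586362 -350.91018779  186.64416997] [-1.27899853  0.10733044 -2.30015646]
stand {'position': [386.6, 204.6], 'conf': 0.56} [ -9.2  58.7 186.6]
peg_tip {'position': [386.4, 203.0], 'conf': 0.67} [35.6 26.5 36.7]
eye {'position': [315.4, 294.6], 'conf': 0.3} [-6.9 -2.  38.6]
post-face top pred [494.81248068 223.98114095] foot plate front edge pred (x=-5) [393.74815711 212.17868402] [401.75487254  87.31936458]
     330 336 342 348 354 360 366 372 378 384 390 396 402 408 414 420 426 432 438 444 450 456 462 468 474 480 486 492 498 504 510 516 522 528 534 540 546 552 558 564 570 576
  0: 224 221 222 216 225 225 223 219 209 213 211 219 219 220 220 219 219 216 217 216 220 223 212 219 223 215 218 224 229 226 217 217 218 220 219 214 217 230 229 220 224 222
  8: 222 213 218 218 221 222 222 217 220 223 216 209 218 225 219 217 217 228 221 219 218 221 218 221 218 216 219 221 222 220 216 224 220 219 225 219 221 219 220 226 219 227
 16: 219 223 222 220 225 228 222 223 217 218 222 222 215 220 221 223 226 219 226 224 223 222 218 225 212 218 224 224 219 218 224 227 220 215 226 225 219 218 222 2
[... 3981 characters left out ...]
 221 206
208:  59  58  57  29   5  11  10   7   8  10  15  10  47  49  47  51  48  61  85 101 159 169 173 166 169 171 172 168 169 175 178 170 173 173 173 163  60  66  65  81  97  88
216:  78  81  77  77  77  80  77  78  79  78  80  77  77  78  77  74  53  50  50  90 147 158 156 163 166 164 161 164 170 173 170 169 173 170 170 140  80  82  79  80  93  96
224:  97  97  58  56  54  55  57  54  58  58  70 100 100 101  99 100  73  58  54  71  99  97 102 121 131 139 141 130 112 100 101  98  98 100  99 107  99  97  97  98  97 100
232:  77  68  22  51  55  54  55  52  55  54  55  87  68  97  86  59  67  56  53  67  64  76  81 112 128 137  85 102 100 100  98  96  97 105 124 129 131 130 128  99  94  99
```

Call:
{"fn": "apply_moves", "kwargs": {"commands": "0 0 0.002 0 0 0 0;0 0 0.004 0 0 0 0;0 0 0.006 0 0 0 0;0 0 0.006 0 0 0 0"}}

```text
t: 26.37
eef_pos: [558.7, -350.2, 181.1]
eef_rot: [[0.381, -0.925, -0.0], [-0.925, -0.381, -0.0], [0.0, 0.0, -1.0]]
wrist_force: [-1.2, 0.9, 0.9]
finger_gap: 11.6
gripper_force: 54.9
```

Call:
{"fn": "apply_moves", "kwargs": {"commands": "0 0 0 0 0 0 0;0 0 0 0 0 0 0;0 0 0 0 0 0 0;0 0 0 0 0 0 0", "squeeze": 3}}

```text
t: 26.7
eef_pos: [558.7, -350.3, 180.9]
eef_rot: [[0.381, -0.925, 0.0], [-0.925, -0.381, -0.0], [0.0, 0.0, -1.0]]
wrist_force: [-1.2, 0.8, 1.9]
finger_gap: 12.0
gripper_force: 3.0
```

Call:
{"fn": "apply_moves", "kwargs": {"commands": "0 0 0 0 0 0 0.2;0 0 0 0 0 0 0.25;0 0 0 0 0 0 0.3;0 0 0 0 0 0 0.33;0 0 0 0 0 0 0.33;0 0 0 0 0 0 0.33"}}

```text
t: 27.2
eef_pos: [558.7, -350.3, 180.6]
eef_rot: [[0.381, -0.925, 0.0], [-0.925, -0.381, -0.0], [0.0, -0.0, -1.0]]
wrist_force: [0.0, 0.9, 0.1]
finger_gap: 27.9
gripper_force: 0.0
```

Run:
```python
from h import *
s=readout.read_state();print(s['t'],s['eef_pos'],s['wrist_force'],s['finger_gap'])
for c in('side','top','wrist'):
    get_image(c)
    for t in('inlet','eye','fin','guard'):
        for p in spot_point(c,t)[:1]: print(c,t,np.round(p['position'],1),round(p['conf'],2))
C=cam('side');R=np.array(s['eef_rot']);T=np.array(s['eef_pos'])
for n,v in(('eye',(0,62,39)),('inlet',(0,124,78)),('fin',(0,0,32))): print(n,*[proj(c,T+R@np.array(v)).round(1) for c in(C,cam('top'))])
```

```text
27.2 [ 558.67688528 -350.27179973  180.58961854] [0.0352281  0.90036165 0.09708732] 27.88132597024108
side inlet [362.8 104.6] 0.78
side eye [344.3  93.7] 0.64
side fin [278.2 226.1] 0.75
side guard [360.2 106.2] 0.56
wrist inlet [388.8 203.5] 0.41
wrist fin [321.2 292.5] 0.83
wrist guard [546.3 251.2] 0.72
eye [342.7  97.3] [473.2 207.4]
inlet [360.1 105. ] [478.9 231.4]
fin [323.7  98.5] [462.9 184.7]
```

Call:
{"fn": "apply_moves", "kwargs": {"commands": "0 0 0 0 0 0 0.4;0 0 0 0 0 0 0.4;0 0 -0.008 0 0 0 0.4;0 0 -0.02 0 0 0 0.4;0 0 -0.035 0 0 0 0.4;0 0 -0.055 0 0 0 0.4;0 0 -0.085 0 0 0 0.4;0 0 -0.12 0 0 0 0.4"}}

```text
t: 28.62
eef_pos: [558.0, -349.7, 301.4]
eef_rot: [[0.381, -0.925, -0.002], [-0.925, -0.381, 0.002], [-0.003, 0.001, -1.0]]
wrist_force: [-0.0, -0.2, 0.2]
finger_gap: 35.0
gripper_force: 0.0
```

Call:
{"fn": "apply_moves", "kwargs": {"commands": "-0.03 -0.02 -0.02 0 0 0 0.4;-0.065 -0.04 -0.02 0 0 0 0.4;-0.1 -0.06 -0.02 0 0 0 0.4;-0.12 -0.06 -0.02 0 0 0 0.4;-0.12 -0.06 -0.02 0 0 0 0.4;-0.12 -0.06 -0.02 0 0 0 0.4;-0.12 -0.06 -0.02 0 0 0 0.4"}}

```text
t: 29.2
eef_pos: [568.9, -217.3, 321.8]
eef_rot: [[0.381, -0.925, 0.002], [-0.925, -0.381, -0.002], [0.003, -0.001, -1.0]]
wrist_force: [-0.0, -0.9, -0.4]
finger_gap: 34.9
gripper_force: 0.0
```

Run:
```python
from h import *
s=readout.read_state();print(s['t'],s['eef_pos'],s['wrist_force'],s['finger_gap'])
D=np.array([.378,-.926,0]);px=np.array([.926,.378,0]);tip=np.array([480,-320,150.]);E=tip+56*D+[0,0,-8]
pts=dict(eye=E,inlet=E-62*px-[0,0,39],guardtop=E-62*px+[0,0,19],fin=E+62*px+[0,0,7])
for c in('side','wrist','top'):
    st=readout.read_state();im=get_image(c);cv2.imwrite(f'pics/{c}9.png',im);C=cam(c,st)
    for t in('inlet','eye','fin','guard','peg_tip','stand'):
        for p in spot_point(c,t)[:1]: print(c,t,np.round(p['position'],1),round(p['conf'],2))
    for t in('guard','probe'):
        for p in find_in(c,t)[:1]: print(c,'box',t,p)
    print('level pred',{k:proj(C,v).round(0).tolist() for k,v in pts.items()})
```

```text
29.2 [ 568.88555822 -217.28205353  321.82048775] [-0.0293108  -0.88702707 -0.40947234] 34.87933695298121
side inlet [361.8 105.4] 0.69
side eye [342.1  98.4] 0.79
side fin [321.3  98.3] 0.79
side guard [358.7 105. ] 0.43
side peg_tip [354.2 104.2] 0.56
side stand [342.1 135.9] 0.94
side box guard {'extent': [355.2, 89.0, 13.3, 14.5], 'conf': 0.7}
side box probe {'extent': [318.7, 90.1, 50.1, 32.8], 'conf': 0.74}
level pred {'eye': [343.0, 98.0], 'inlet': [360.0, 105.0], 'guardtop': [362.0, 89.0], 'fin': [324.0, 99.0]}
wrist inlet [536.   48.8] 0.76
wrist eye [483.6  49.1] 0.89
wrist fin [397.9  43.1] 0.61
wrist guard [535.4  52.7] 0.76
wrist peg_tip [475.8 118.1] 0.83
wrist box guard {'extent': [516.7, 20.9, 86.8, 52.7], 'conf': 0.95}
wrist box probe {'extent': [366.1, 15.7, 224.3, 63.6], 'conf': 0.81}
level pred {'eye': [482.0, 44.0], 'inlet': [533.0, 52.0], 'guardtop': [585.0, 39.0], 'fin': [401.0, 42.0]}
top inlet [480.6 230.4] 0.87
top eye [474.3 204.9] 0.81
top guard [479.6 230.6] 0.6
top peg_tip [452.3 218.2] 0.8
top stand [451.6 218. ] 0.95
top box guard {'extent': [473.7, 226.7, 11.5, 11.0], 'conf': 0.72}
top box probe {'extent': [463.1, 208.1, 25.0, 33.7], 'conf': 0.55}
level pred {'eye': [472.0, 207.0], 'inlet': [478.0, 232.0], 'guardtop': [487.0, 229.0], 'fin': [462.0, 185.0]}
```

```bash
python3 -c "
from h import *
print(manip.sign_off())"
```

```text
the job is handed in; nothing more can be done
None
```

The job is handed in at about 30 s. The probe hangs nearly level by its eye, about 10 mm past the point where the flap drops, with the guard tube still fully on; I did not see the flap itself shut, and no contact with the other things on the bench showed in the forces.

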